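# Take the calibration stack apart after a soil-compression run

### The arm

A 6-joint arm with a two-finger parallel gripper is mounted at the origin on the work surface. World frame = base frame: x ahead of the robot, y to its left, z up, the work surface at z = 0. Lengths are in mm, angles in rad, forces in N, time in s.
With the tool pointing down it reaches from about 350 to 875 mm from the base axis. Payload 4.2 kg.
Tool frame: the origin (TCP) lies midway between the tips of the shut fingers; the grasp point (between the pads) lies 19 mm behind it; z points along the fingers, y is the line along which they close (so a half turn about z gives the same grasp; the last joint's range is limited). The gripper opens to 85 mm and grips with 20 to 120 N. Pads are 22 mm wide; open, the fingers measure 114 mm over their backs; the gripper's body (76 mm by 85 mm) begins 54 mm behind the grasp point. The pads swing forward as they close: fully open they stand 13 mm farther back than shut.
Start: joints at [-0.906, 0.385, 0.008, 0, -1.194, -0.259], TCP at [246.734, -574.214, 231.312] pointing down, gripper open.
Joint ranges: [-3.14, 3.14], [-1.21, 2.06], [-1.07, 1.41], [-3.16, 2.05], [-2.99, -0.16], [-3.1, 3.1]. Speed limits (rad/s): [2.79, 2.79, 3.14, 3.14, 3.14, 3.14].

### API

Orientations are given as a unit quaternion [x, y, z, w].
In Python, from bench import arm gives the robot as it stands. The module is installed in compiled form; this text tells all that it offers.
- The arm moves only by the shell command python3 -m handwheel 'ROWS' [OPENING]. ROWS is JSON, a list of rows, each an object of numbers: "x", "y", "z": the shift along the world's x, y, z each as a share of 20 cm, from -1 to 1; "ax", "ay", "az": the turn, a rotation vector about the world's x, y, z each as a share of 90 degrees, from -1 to 1. In form: [{"x": .., "y": .., "z": .., "ax": .., "ay": .., "az": ..}, ...]. A call has exactly 8 rows; each row shifts and turns the commanded pose from where the row before left it; what a row does not reach is not made up. A row lasts 1/10 s, in which the tool goes at most 50 mm and 8.59 degrees, less where a joint would pass 70% of its speed; a pose out of reach is approached as far as the arm can. A call with a number of a shift or a turn outside -1 to 1 is refused whole. A call with a gripper value outside its range is refused whole. OPENING is the opening, from -1 (shut) to 1 (fully open), set as the call begins (- or left out, the last holds). The fingers move at their own pace and stop on an object; the grip force is fixed at half the most. Time passes only in rows, so rows that do not move let the fingers close, or fill a call up. It gives the time, the measured TCP pose, the force, the opening and the grip force at its end, in the units of the state.
- arm.read_state(): the state, without advancing time (a new reading comes with each control period).
- arm.get_image(name): name is "scene" or "top" or "wrist"; returns the picture (384x512x3 uint8, red, green, blue); there is no depth.
- arm.camera_params(name): a dict with "K" (3x3 intrinsics, pixels), "k1" (the pictures are not rectified: a ray, as slopes to the right and down, at radius r is drawn at 1 + k1 r^2 times it, then the intrinsics apply), "position" and "orientation" of the camera in the world. Camera axes: x right, y down, z forward; pixel columns grow to the right and rows downward; lengths in mm; the calibration is good to about 2 mm. A picture is of the moment at which its call begins: read the wrist's pose just before it. camera_params takes no time and is no camera call; for the wrist camera it gives the pose at the moment of the call.
- arm.job_done(): hands the job in; it is judged then, once.
The state is a dict: "clock": time; "joints": joint angles; "joint_vel": joint speeds; "joint_efforts": joint torques, N m; "position": TCP position; "ee_rot": TCP orientation; "contact_force": force on the tool from outside, world axes, zero at the start; "wrist_torque": the same for the moment, N m; "gripper_width": finger opening in mm; "grasp_force": force on a finger pad.
Only numpy, scipy, OpenCV 4.12 (cv2) and the standard library are available. Lean on these libraries where they do the work, as an engineer would, in place of code of your own. Each camera call takes 0.05 s, during which the arm holds its last target. There are 200 camera calls.

### The job

The calibration run is over: take the stack on the round dark base apart and lay each piece, same side up as it is now, in the middle of its own place. The steel load cap goes on the wooden block, the small porous stone on the round terracotta disc, the brass ring on the pan of the balance, and the large porous stone on the square dark steel plate. The pieces are brittle or precise, so set them down gently, never dropping them, and leave the amber jar where it stands.

Things in the scene. Friction and masses are not known exactly. Their poses are not given: they have to be found in the camera images.
- load_cap: Steel load cap, a plain upright cylinder 26 mm across and 26 mm tall, about 100 g; top of the stack. Origin: centre of its underside, z up.
- small_stone: Small porous stone, an off-white disc 40 mm across and 12 mm thick, about 30 g; second from the top of the stack, under the load cap. Origin: centre of its underside, z up.
- brass_ring: Brass sample ring, closed by a steel dummy disc fixed inside it, so a solid piece 54 mm across and 20 mm tall, about 360 g; third from the top of the stack, under the small stone. Origin: centre of its underside, z up.
- large_stone: Large porous stone, an off-white disc 66 mm across and 12 mm thick, about 75 g; bottom of the stack, under the brass ring. Origin: centre of its underside, z up.
- cell_base: Round dark steel base, 92 mm across and 14 mm tall, fixed; at the start the four pieces lie loose on it, one upon the other, centred to within a few mm. The whole stack is 84 mm tall from the table. Origin: centre of its underside, on the table.
- wood_block: Square light wooden block, 80 x 80 mm and 40 mm tall, flat top, fixed to the table; place of the load cap. Origin: centre of its underside, on the table; x and y along its sides.
- clay_disc: Flat round terracotta disc, 90 mm across and 10 mm thick, fixed to the table; place of the small stone. Origin: centre of its underside, on the table.
- pan (a point): Centre of the top face of the balance's round steel pan: 100 mm across, rigid, 72 mm above the table; place of the brass ring. The balance is a white case 200 mm (x) by 150 mm (y), 56 mm tall, fixed; its middle lies 35 mm from the pan's centre towards the robot (its -x), where the display is.
- steel_plate: Flat square dark steel plate, 84 x 84 mm and 8 mm thick, fixed to the table; place of the large stone. Origin: centre of its underside, on the table; x and y along its sides.
- jar: Small closed amber glass jar with a white cap, 48 mm across and 58 mm tall, loose, standing among the places; not to be shifted. Origin: centre of its underside, z up.
There are look-alikes about, which are no part of the job. Leave any blue or purple look-alike of the steel_plate alone. There is more than one size of the brass_ring; the job needs the smaller.

How it is judged:
By the outcome, as a careful person would: the job done as asked, in the order asked, and still so for the second after the job is handed in, with the robot touching nothing.
It also fails if it takes over 125 s, if anything falls off the work surface, if the arm or the gripper's body presses on something with over 40 N, if the wrist force passes 120 N, or if a joint passes its speed limit or range.

## Working session

There is one attempt and no reset: what is moved stays moved. The work goes in short steps, Python scripts to look and compute and a shell command to move; the robot and the scene stay as the last step left them, time stands still between calls to the robot, and variables do not carry over. Pictures are saved under pics/ and viewed, at most 17 in all, crops included, and the job is handed in when it is done.

```bash
mkdir -p pics; python3 - <<'E'
from bench import arm
import cv2
for n in ("scene","top"):
    cv2.imwrite(f"pics/{n}0.png",cv2.resize(arm.get_image(n)[:,:,::-1],(800,600),interpolation=cv2.INTER_CUBIC)); p=arm.camera_params(n); print(n,p)
print(arm.read_state())
E
```

```text
scene {'K': array([[366.6071769 ,   0.        , 261.45554959],
       [  0.        , 366.6071769 , 189.74869292],
       [  0.        ,   0.        ,   1.        ]]), 'k1': -0.00374701522583029, 'position': array([ 861.93211181, -235.2398364 ,  926.78784791]), 'orientation': array([ 0.864907  ,  0.42905547, -0.12016903, -0.23109888])}
top {'K': array([[366.76228092,   0.        , 249.71509998],
       [  0.        , 366.76228092, 187.70079732],
       [  0.        ,   0.        ,   1.        ]]), 'k1': -0.021571101122465894, 'position': array([ 382.45451798,   73.70124834, 1040.61542352]), 'orientation': array([-0.70243024,  0.71076006, -0.0246438 ,  0.02836519])}
{'clock': 0.1, 'joints': array([-9.06405586e-01,  3.85494644e-01,  6.74218268e-03, -3.78681589e-04,
       -1.19399675e+00, -2.58613299e-01]), 'joint_vel': array([ 0.00013503, -0.00021816,  0.00147877,  0.00035918,  0.0003559 ,
       -0.00116498]), 'joint_efforts': array([-1.75054956e-03, -3.93318629e+01,  1.88927990e+01,  4.19793338e+00,
       -2.56526837e-03,  4.15856960e-06]), 'position': array([ 246.51101767, -573.76447579,  230.32233376]), 'ee_rot': array([-2.01431130e-01,  9.79502177e-01,  9.52659649e-04, -2.77225307e-04]), 'contact_force': array([ 0.03197223, -0.50988714, -0.16854766]), 'wrist_torque': array([-0.00232586,  0.0150424 , -0.03967975]), 'grasp_force': 0.0, 'gripper_width': 85.47822843045876}
```

View pics/top0.png

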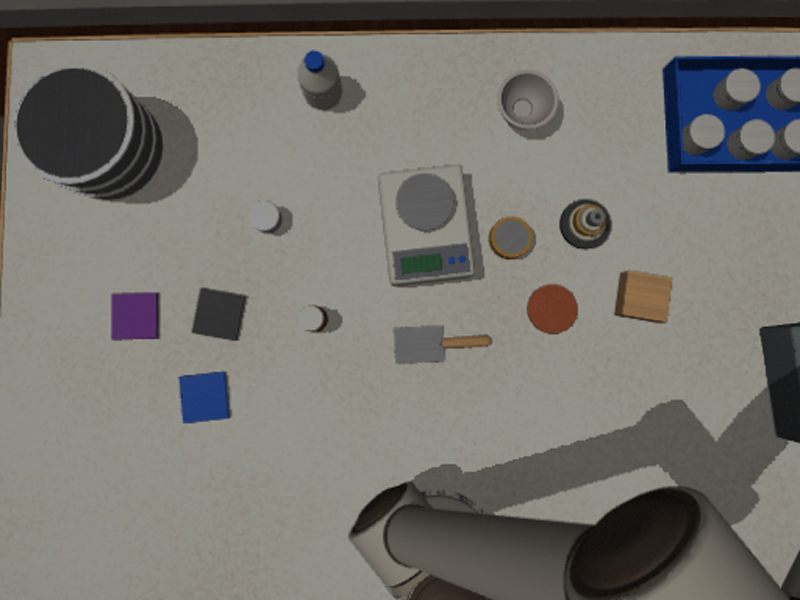

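View pics/scene0.png

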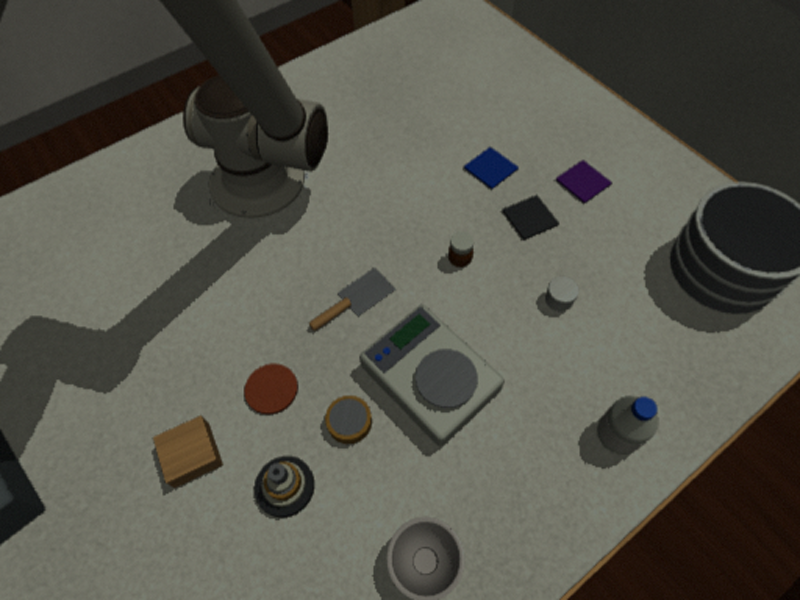

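The top view (800 px wide) shows the stack at (590,220) on its dark base at (585,223), the wood block at (644,297), the clay disc at (553,309) and the pan at (426,202). The black plate is at (219,314), with purple at (135,316) and blue at (204,397) as look-alikes. The jar is at (314,319). There is also a separate, larger brass ring at (512,238), a look-alike; the one wanted is in the stack.

```bash
cat > h.py <<'E'
from bench import arm
import cv2, numpy as np
from scipy.spatial.transform import Rotation as R
def unproj(p,uv,z):
    """pixel(s) -> world xy on plane z"""
    uv=np.asarray(uv,float).reshape(-1,1,2)
    s=cv2.undistortPoints(uv,p["K"],np.array([p["k1"],0,0,0.]))[:,0]
    d=R.from_quat(p["orientation"]).apply(np.c_[s,np.ones(len(s))]); c=p["position"]
    return (c+d*((z-c[2])/d[:,2])[:,None])[:,:2]
def blob(img,seed,tol):
    m=np.zeros((img.shape[0]+2,img.shape[1]+2),np.uint8)
    cv2.floodFill(cv2.GaussianBlur(img,(3,3),0),m,seed,0,(tol,)*3,(tol,)*3,4|cv2.FLOODFILL_MASK_ONLY|cv2.FLOODFILL_FIXED_RANGE)
    c=max(cv2.findContours(m[1:-1,1:-1],cv2.RETR_EXTERNAL,cv2.CHAIN_APPROX_NONE)[0],key=cv2.contourArea)
    return cv2.convexHull(c)
E
python3 - <<'E'
from h import *
seeds={"top":dict(wood=((644,293),40,45),clay=((553,309),10,30),pan=((426,202),72,18),plate=((219,314),8,25),jar=((316,319),58,40),bigring=((512,238),20,25),cap=((598,214),84,25)),
"scene":dict(wood=((190,440),40,45),clay=((271,389),10,30),pan=((446,378),72,18),plate=((530,217),8,25),jar=((461,240),58,40),bigring=((348,418),20,25),cap=((278,472),84,25))}
for n in seeds:
    im=arm.get_image(n);p=arm.camera_params(n);o=im.copy()
    for k,((u,v),z,t) in seeds[n].items():
        h=blob(im,(int(u/1.5625),int(v/1.5625)),t)
        w=unproj(p,h.reshape(-1,2),z).astype(np.float32)
        M=cv2.moments(w.reshape(-1,1,2)); (c,sz,a)=cv2.minAreaRect(w)
        print(n,k,np.round([M["m10"]/M["m00"],M["m01"]/M["m00"]],1),"rect",np.round(c,1),np.round(sz,0),round(a,1))
        cv2.drawContours(o,[h],-1,(255,0,255),1)
    a=o[95:225,100:440] if n=="top" else o[90:340,80:400]
    s=min(800/a.shape[1],600/a.shape[0])
    cv2.imwrite(f"pics/{n}1.png",cv2.resize(a[:,:,::-1],None,fx=s,fy=s,interpolation=cv2.INTER_CUBIC))
E
```

```text
top wood [ 446.9 -364.4] rect [ 447.4 -364.6] [98. 88.] 79.6
top clay [ 429.1 -211.7] rect [ 428.9 -211.6] [85. 87.] 88.3
top pan [611.7  15.4] rect [611.3  15.4] [102.  99.] 63.1
top plate [426.6 389.1] rect [426.6 389.2] [84. 81.] 79.1
top jar [474.2 105.2] rect [434.8  48.6] [ 975. 1423.] 0.0
top bigring [ 559.8 -140.6] rect [ 558.7 -141.2] [59. 60.] 88.5
top cap [ 568.8 -252.9] rect [ 569.3 -254.4] [86. 83.] 40.6
scene wood [ 458.  -375.7] rect [ 456.9 -376. ] [ 98. 100.] 80.4
scene clay [ 432.2 -216.4] rect [ 432.2 -215.9] [88. 90.] 69.8
scene pan [616.3  10.6] rect [616.5  10.7] [100. 103.] 52.7
scene plate [429.4 385.3] rect [429.3 385.3] [85. 83.] 79.2
scene jar [390.8 174.3] rect [384.8  47.9] [1183. 1430.] 3.6
scene bigring [ 554.6 -139.7] rect [ 554.8 -139.7] [63. 61.] 9.7
scene cap [ 582.1 -275.9] rect [ 582.6 -275.5] [10.  9.] 11.4
```

View pics/top1.png

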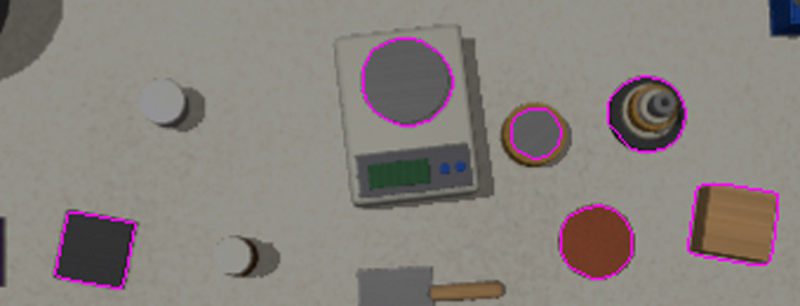

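```bash
python3 -m handwheel '[{"x":0.105,"y":0.09},{"x":0.105,"y":0.09},{"x":0.105,"y":0.09},{"x":0.105,"y":0.09},{"x":0.105,"y":0.09},{"x":0.105,"y":0.09},{"x":0.105,"y":0.09},{"x":0.105,"y":0.09}]' 0.1
python3 -m handwheel '[{"x":0.105,"y":0.09},{"x":0.105,"y":0.09},{"x":0.105,"y":0.09},{"x":0.105,"y":0.09},{"x":0.09,"y":0.09},{"x":0,"y":0},{"x":0,"y":0},{"x":0,"y":0}]'
python3 - <<'E'
from h import *
s=arm.read_state();print(s["position"],s["ee_rot"],s["gripper_width"])
p=arm.camera_params("wrist");print(p)
cv2.imwrite("pics/w1.png",arm.get_image("wrist")[:,:,::-1])
E
```

```text
[ 246.58300676 -573.92738586  230.65026542] [-2.01460475e-01  9.79496429e-01  6.23841562e-04 -1.81290023e-04] 85.71511837154218
{'K': array([[338.23220711,   0.        , 250.50374653],
       [  0.        , 338.23220711, 190.24353325],
       [  0.        ,   0.        ,   1.        ]]), 'k1': -0.09341244514667472, 'position': array([ 182.67366408, -601.18552206,  373.83508656]), 'orientation': array([0.54529194, 0.82679819, 0.11544864, 0.07571703])}invalid input at $[0]: expected keys x, y, z, ax, ay, az
invalid input at $[0]: expected keys x, y, z, ax, ay, az
```

View pics/w1.png

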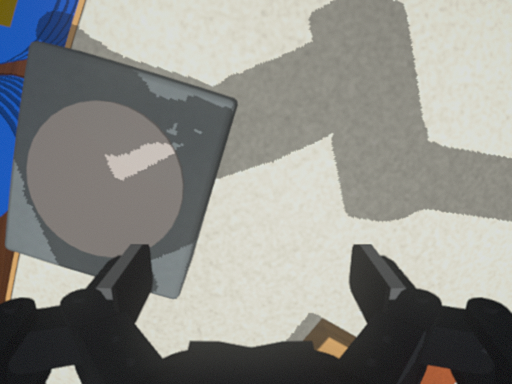

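The wrist view shows only the dark grey tray lying near the start; all six keys are required in each row.

```bash
python3 -m handwheel '[{"x":0.105,"y":0.09,"z":0,"ax":0,"ay":0,"az":0},{"x":0.105,"y":0.09,"z":0,"ax":0,"ay":0,"az":0},{"x":0.105,"y":0.09,"z":0,"ax":0,"ay":0,"az":0},{"x":0.105,"y":0.09,"z":0,"ax":0,"ay":0,"az":0},{"x":0.105,"y":0.09,"z":0,"ax":0,"ay":0,"az":0},{"x":0.105,"y":0.09,"z":0,"ax":0,"ay":0,"az":0},{"x":0.105,"y":0.09,"z":0,"ax":0,"ay":0,"az":0},{"x":0.105,"y":0.09,"z":0,"ax":0,"ay":0,"az":0}]' 0.1
python3 -m handwheel '[{"x":0.105,"y":0.09,"z":0,"ax":0,"ay":0,"az":0},{"x":0.105,"y":0.09,"z":0,"ax":0,"ay":0,"az":0},{"x":0.105,"y":0.09,"z":0,"ax":0,"ay":0,"az":0},{"x":0.105,"y":0.09,"z":0,"ax":0,"ay":0,"az":0},{"x":0.105,"y":0.09,"z":0,"ax":0,"ay":0,"az":0},{"x":0.105,"y":0.09,"z":0,"ax":0,"ay":0,"az":0},{"x":0.105,"y":0.09,"z":0,"ax":0,"ay":0,"az":0},{"x":0,"y":0,"z":0,"ax":0,"ay":0,"az":0}]'
python3 - <<'E'
from h import *
s=arm.read_state();print(s["position"],s["ee_rot"],s["gripper_width"])
p=arm.camera_params("wrist");print(p["position"],p["orientation"])
im=arm.get_image("wrist");cv2.imwrite("pics/w2.png",im[:,:,::-1]);np.save("w2.npy",im)
E
```

```text
clock: 1.05
position: [415.5, -429.3, 231.3]
ee_rot: [-0.202, 0.979, 0.0, -0.0]
contact_force: [1.3, -0.1, 0.3]
gripper_width: 47.2
grasp_force: 0.0
clock: 1.85
position: [563.8, -302.1, 230.6]
ee_rot: [-0.203, 0.979, 0.0, 0.0]
contact_force: [0.1, -0.3, 0.0]
gripper_width: 47.2
grasp_force: 0.0
[ 563.81808688 -302.14980551  230.63253458] [-2.03165048e-01  9.79144491e-01  1.69053686e-04  2.53522405e-05] 47.227819645698325
[ 499.9003342  -329.52611367  373.82694896] [0.54379232 0.82776484 0.11539872 0.07601585]
```

View pics/w2.png

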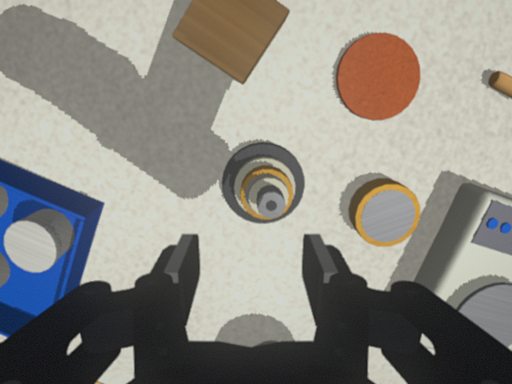

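The wrist view shows the load cap's top at (270,203), with small stone, brass ring and large stone beneath it. The base centre is at about (263,182), the clay disc at (379,75), the large brass ring at (388,215) and the wood block at top left.

```bash
python3 - <<'E'
from h import *
p=arm.camera_params("wrist");im=np.load("w2.npy")
print("cap",unproj(p,(270.5,203.5),84),"base",unproj(p,(263,182),14))
for n,s,z,t in (("clay",(379,75),10,30),("wood",(235,35),40,20)):
    h=blob(im,s,t);w=unproj(p,h.reshape(-1,2),z).astype(np.float32);print(n,cv2.minAreaRect(w),cv2.minEnclosingCircle(w))
a=cv2.resize(im[130:235,210:320,::-1],None,fx=5,fy=5,interpolation=cv2.INTER_CUBIC);cv2.imwrite("pics/w2c.png",a)
E
```

```text
cap [[ 578.57525653 -276.30101196]] base [[ 578.46551098 -281.02772085]]
clay ((427.4075622558594, -215.14923095703125), (85.58378601074219, 86.55598449707031), 25.352474212646484) ((427.27459716796875, -215.3685760498047), 44.14862060546875)
wood ((446.545166015625, -373.61090087890625), (79.99573516845703, 79.15032958984375), 79.9675064086914) ((446.5101013183594, -373.4391784667969), 54.26177215576172)
```

View pics/w2c.png

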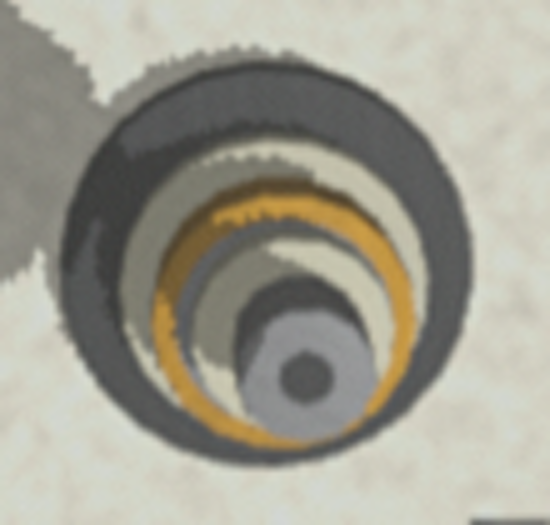

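```bash
python3 - <<'E'
from h import *
p=arm.camera_params("wrist")
for n,uv,z in (("cap",(271.4,205),84),("small",(268.2,197.6),58),("ring",(266.6,193.4),46),("large",(265,188.6),26),("base",(263.4,183),14)):
    print(n,unproj(p,uv,z))
E
```

```text
cap [[ 579.55177994 -274.96874926]]
small [[ 581.09618548 -276.01180447]]
ring [[ 580.812251  -277.2508788]]
large [[ 581.61518516 -277.76172615]]
base [[ 579.32934489 -280.1637192 ]]
```

```bash
python3 -m handwheel '[{"x":0.04,"y":0.07,"z":0,"ax":0,"ay":0,"az":0},{"x":0.04,"y":0.065,"z":-0.05,"ax":0,"ay":0,"az":0},{"x":0,"y":0,"z":-0.1,"ax":0,"ay":0,"az":0},{"x":0,"y":0,"z":-0.15,"ax":0,"ay":0,"az":0},{"x":0,"y":0,"z":-0.15,"ax":0,"ay":0,"az":0},{"x":0,"y":0,"z":-0.15,"ax":0,"ay":0,"az":0},{"x":0,"y":0,"z":-0.05,"ax":0,"ay":0,"az":0},{"x":0,"y":0,"z":0,"ax":0,"ay":0,"az":0}]'
python3 - <<'E'
from h import *
im=arm.get_image("wrist");cv2.imwrite("pics/w3.png",im[:,:,::-1])
print(unproj(arm.camera_params("wrist"),(250,250),84))
E
```

```text
clock: 2.7
position: [576.6, -276.8, 99.4]
ee_rot: [-0.201, 0.979, 0.001, -0.002]
contact_force: [-0.1, 0.5, 0.5]
gripper_width: 47.1
grasp_force: 0.0
[[ 585.69400178 -273.96192567]]
```

View pics/w3.png

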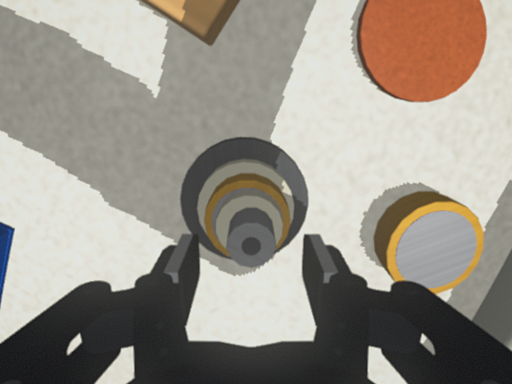

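The cap's top at (251,246) lies midway between the fingers; the tool should go about 5 mm further forward.

```bash
python3 -m handwheel '[{"x":0.02,"y":0.01,"z":0,"ax":0,"ay":0,"az":0},{"x":0,"y":0,"z":-0.06,"ax":0,"ay":0,"az":0},{"x":0,"y":0,"z":-0.06,"ax":0,"ay":0,"az":0},{"x":0,"y":0,"z":-0.04,"ax":0,"ay":0,"az":0},{"x":0,"y":0,"z":-0.02,"ax":0,"ay":0,"az":0},{"x":0,"y":0,"z":0,"ax":0,"ay":0,"az":0},{"x":0,"y":0,"z":0,"ax":0,"ay":0,"az":0},{"x":0,"y":0,"z":0,"ax":0,"ay":0,"az":0}]'
python3 -m handwheel '[{"x":0,"y":0,"z":0,"ax":0,"ay":0,"az":0},{"x":0,"y":0,"z":0,"ax":0,"ay":0,"az":0},{"x":0,"y":0,"z":0,"ax":0,"ay":0,"az":0},{"x":0,"y":0,"z":0,"ax":0,"ay":0,"az":0},{"x":0,"y":0,"z":0,"ax":0,"ay":0,"az":0},{"x":0,"y":0,"z":0,"ax":0,"ay":0,"az":0},{"x":0,"y":0,"z":0,"ax":0,"ay":0,"az":0},{"x":0,"y":0,"z":0,"ax":0,"ay":0,"az":0}]' -1
```

```text
clock: 3.55
position: [582.1, -275.4, 65.8]
ee_rot: [-0.202, 0.979, -0.0, 0.0]
contact_force: [0.4, 0.2, -1.0]
gripper_width: 47.0
grasp_force: 0.0
clock: 4.35
position: [582.1, -275.3, 66.0]
ee_rot: [-0.202, 0.979, -0.0, 0.0]
contact_force: [-0.1, 0.5, 5.0]
gripper_width: 23.8
grasp_force: 59.2
```

```bash
python3 -m handwheel '[{"x":0,"y":0,"z":0.03,"ax":0,"ay":0,"az":0},{"x":0,"y":0,"z":0.1,"ax":0,"ay":0,"az":0},{"x":0,"y":0,"z":0.15,"ax":0,"ay":0,"az":0},{"x":-0.08,"y":-0.06,"z":0.1,"ax":0,"ay":0,"az":0},{"x":-0.12,"y":-0.1,"z":0,"ax":0,"ay":0,"az":0},{"x":-0.12,"y":-0.1,"z":0,"ax":0,"ay":0,"az":0},{"x":-0.12,"y":-0.1,"z":0,"ax":0,"ay":0,"az":0},{"x":-0.1,"y":-0.08,"z":0,"ax":0,"ay":0,"az":0}]'
python3 -m handwheel '[{"x":0,"y":0,"z":0,"ax":0,"ay":0,"az":0},{"x":0,"y":0,"z":0,"ax":0,"ay":0,"az":0},{"x":0,"y":0,"z":0,"ax":0,"ay":0,"az":0},{"x":0,"y":0,"z":0,"ax":0,"ay":0,"az":0},{"x":0,"y":0,"z":0,"ax":0,"ay":0,"az":0},{"x":0,"y":0,"z":0,"ax":0,"ay":0,"az":0},{"x":0,"y":0,"z":0,"ax":0,"ay":0,"az":0},{"x":0,"y":0,"z":0,"ax":0,"ay":0,"az":0}]'
python3 - <<'E'
from h import *
p=arm.camera_params("wrist");im=arm.get_image("wrist");cv2.imwrite("pics/w4.png",im[:,:,::-1]);np.save("w4.npy",im)
E
```

```text
clock: 5.15
position: [471.8, -363.6, 140.6]
ee_rot: [-0.201, 0.98, 0.001, -0.001]
contact_force: [-0.5, -0.1, -1.6]
gripper_width: 23.8
grasp_force: 58.9
clock: 5.95
position: [473.8, -363.1, 141.3]
ee_rot: [-0.202, 0.979, 0.0, -0.0]
contact_force: [0.6, 0.2, -1.2]
gripper_width: 23.7
grasp_force: 59.0
```

View pics/w4.png

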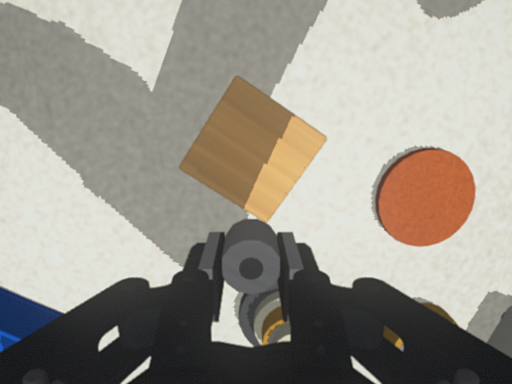

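The held cap's top is at (250,267). The wood block's top corners are (237,76), (326,137), (267,221) and (181,167); the clay disc centre is at about (425,197).

```bash
python3 - <<'E'
from h import *
p=arm.camera_params("wrist");im=np.load("w4.npy")
q=unproj(p,[(237,76),(326,137),(267,221),(181,167)],40);print(q.mean(0),np.linalg.norm(q-np.roll(q,1,0),axis=1))
h=blob(im,(425,197),40);w=unproj(p,h.reshape(-1,2),10).astype(np.float32);print("clay",cv2.minEnclosingCircle(w))
print("cap held",unproj(p,(250.5,266.5),159.3), arm.read_state()["position"])
E
```

```text
[ 446.57978116 -372.85036788] [76.93305523 76.66557287 77.1706755  77.03685514]
clay ((428.33404541015625, -214.4524383544922), 44.260337829589844)
cap held [[ 472.68012403 -363.37337484]] [ 473.81165773 -363.12977232  141.30328011]
```

```bash
python3 -m handwheel '[{"x":-0.07,"y":-0.025,"z":0,"ax":0,"ay":0,"az":0},{"x":-0.06,"y":-0.0225,"z":-0.08,"ax":0,"ay":0,"az":0},{"x":0,"y":0,"z":-0.12,"ax":0,"ay":0,"az":0},{"x":0,"y":0,"z":-0.12,"ax":0,"ay":0,"az":0},{"x":0,"y":0,"z":-0.08,"ax":0,"ay":0,"az":0},{"x":0,"y":0,"z":-0.035,"ax":0,"ay":0,"az":0},{"x":0,"y":0,"z":0,"ax":0,"ay":0,"az":0},{"x":0,"y":0,"z":0,"ax":0,"ay":0,"az":0}]'
python3 -m handwheel '[{"x":0,"y":0,"z":0,"ax":0,"ay":0,"az":0},{"x":0,"y":0,"z":-0.005,"ax":0,"ay":0,"az":0},{"x":0,"y":0,"z":-0.005,"ax":0,"ay":0,"az":0},{"x":0,"y":0,"z":-0.005,"ax":0,"ay":0,"az":0},{"x":0,"y":0,"z":0,"ax":0,"ay":0,"az":0},{"x":0,"y":0,"z":0,"ax":0,"ay":0,"az":0},{"x":0,"y":0,"z":0,"ax":0,"ay":0,"az":0},{"x":0,"y":0,"z":0,"ax":0,"ay":0,"az":0}]'
```

```text
clock: 6.8
position: [448.0, -373.2, 55.1]
ee_rot: [-0.202, 0.979, -0.001, 0.0]
contact_force: [0.7, -1.2, -1.2]
gripper_width: 23.9
grasp_force: 59.0
clock: 7.6
position: [447.8, -372.7, 51.3]
ee_rot: [-0.202, 0.979, -0.0, 0.0]
contact_force: [0.5, 0.1, -1.5]
gripper_width: 23.5
grasp_force: 59.0
```

```bash
python3 -m handwheel '[{"x":0,"y":0,"z":-0.005,"ax":0,"ay":0,"az":0},{"x":0,"y":0,"z":-0.005,"ax":0,"ay":0,"az":0},{"x":0,"y":0,"z":0,"ax":0,"ay":0,"az":0},{"x":0,"y":0,"z":0,"ax":0,"ay":0,"az":0},{"x":0,"y":0,"z":0,"ax":0,"ay":0,"az":0},{"x":0,"y":0,"z":0,"ax":0,"ay":0,"az":0},{"x":0,"y":0,"z":0,"ax":0,"ay":0,"az":0},{"x":0,"y":0,"z":0,"ax":0,"ay":0,"az":0}]'
python3 -m handwheel '[{"x":0,"y":0,"z":-0.005,"ax":0,"ay":0,"az":0},{"x":0,"y":0,"z":0,"ax":0,"ay":0,"az":0},{"x":0,"y":0,"z":0,"ax":0,"ay":0,"az":0},{"x":0,"y":0,"z":0,"ax":0,"ay":0,"az":0},{"x":0,"y":0,"z":0,"ax":0,"ay":0,"az":0},{"x":0,"y":0,"z":0,"ax":0,"ay":0,"az":0},{"x":0,"y":0,"z":0,"ax":0,"ay":0,"az":0},{"x":0,"y":0,"z":0,"ax":0,"ay":0,"az":0}]'
```

```text
clock: 8.4
position: [447.7, -372.7, 49.3]
ee_rot: [-0.202, 0.979, -0.0, 0.0]
contact_force: [0.2, 0.1, 0.0]
gripper_width: 23.7
grasp_force: 59.0
clock: 9.2
position: [447.7, -372.7, 48.3]
ee_rot: [-0.201, 0.979, 0.0, 0.0]
contact_force: [0.6, 0.5, -1.5]
gripper_width: 23.6
grasp_force: 59.0
```

```bash
python3 -m handwheel '[{"x":0,"y":0,"z":-0.005,"ax":0,"ay":0,"az":0},{"x":0,"y":0,"z":0,"ax":0,"ay":0,"az":0},{"x":0,"y":0,"z":0,"ax":0,"ay":0,"az":0},{"x":0,"y":0,"z":0,"ax":0,"ay":0,"az":0},{"x":0,"y":0,"z":0,"ax":0,"ay":0,"az":0},{"x":0,"y":0,"z":0,"ax":0,"ay":0,"az":0},{"x":0,"y":0,"z":0,"ax":0,"ay":0,"az":0},{"x":0,"y":0,"z":0,"ax":0,"ay":0,"az":0}]'
python3 -m handwheel '[{"x":0,"y":0,"z":-0.005,"ax":0,"ay":0,"az":0},{"x":0,"y":0,"z":0,"ax":0,"ay":0,"az":0},{"x":0,"y":0,"z":0,"ax":0,"ay":0,"az":0},{"x":0,"y":0,"z":0,"ax":0,"ay":0,"az":0},{"x":0,"y":0,"z":0,"ax":0,"ay":0,"az":0},{"x":0,"y":0,"z":0,"ax":0,"ay":0,"az":0},{"x":0,"y":0,"z":0,"ax":0,"ay":0,"az":0},{"x":0,"y":0,"z":0,"ax":0,"ay":0,"az":0}]'
```

```text
clock: 10.0
position: [447.8, -372.8, 48.0]
ee_rot: [-0.202, 0.979, -0.0, 0.0]
contact_force: [-1.5, 2.5, 6.2]
gripper_width: 23.7
grasp_force: 59.5
clock: 10.8
position: [447.9, -372.8, 47.9]
ee_rot: [-0.202, 0.979, -0.0, 0.0]
contact_force: [-2.5, 3.5, 10.5]
gripper_width: 23.8
grasp_force: 60.1
```

Contact felt at z 48, as computed. I release, lift, and return over the stack.

```bash
python3 -m handwheel '[{"x":0,"y":0,"z":0,"ax":0,"ay":0,"az":0},{"x":0,"y":0,"z":0,"ax":0,"ay":0,"az":0},{"x":0,"y":0,"z":0,"ax":0,"ay":0,"az":0},{"x":0,"y":0,"z":0,"ax":0,"ay":0,"az":0},{"x":0,"y":0,"z":0.05,"ax":0,"ay":0,"az":0},{"x":0,"y":0,"z":0.1,"ax":0,"ay":0,"az":0},{"x":0,"y":0,"z":0.15,"ax":0,"ay":0,"az":0},{"x":0,"y":0,"z":0.15,"ax":0,"ay":0,"az":0}]' 0.4
python3 -m handwheel '[{"x":0.1,"y":0.07,"z":0,"ax":0,"ay":0,"az":0},{"x":0.12,"y":0.09,"z":0,"ax":0,"ay":0,"az":0},{"x":0.12,"y":0.09,"z":0,"ax":0,"ay":0,"az":0},{"x":0.12,"y":0.09,"z":0,"ax":0,"ay":0,"az":0},{"x":0.12,"y":0.09,"z":0,"ax":0,"ay":0,"az":0},{"x":0.1,"y":0.06,"z":-0.1,"ax":0,"ay":0,"az":0},{"x":0,"y":0,"z":-0.15,"ax":0,"ay":0,"az":0},{"x":0,"y":0,"z":0,"ax":0,"ay":0,"az":0}]'
python3 - <<'E'
from h import *
p=arm.camera_params("wrist");im=arm.get_image("wrist");cv2.imwrite("pics/w5.png",im[:,:,::-1]);np.save("w5.npy",im);print(arm.read_state()["position"])
print(unproj(p,[(250,220),(250,240),(270,240)],58))
E
```

```text
clock: 11.6
position: [447.6, -372.7, 137.6]
ee_rot: [-0.202, 0.979, 0.0, -0.0]
contact_force: [0.8, 0.1, 0.7]
gripper_width: 59.7
grasp_force: 0.0
clock: 12.4
position: [581.3, -273.2, 82.4]
ee_rot: [-0.202, 0.979, 0.002, -0.004]
contact_force: [-0.5, 0.5, -0.5]
gripper_width: 59.8
grasp_force: 0.0
[ 582.43991811 -274.2476672    84.81428382]
[[ 576.1333231  -275.30472814]
 [ 586.69061711 -270.78477559]
 [ 582.47453087 -260.8613927 ]]
```

View pics/w5.png

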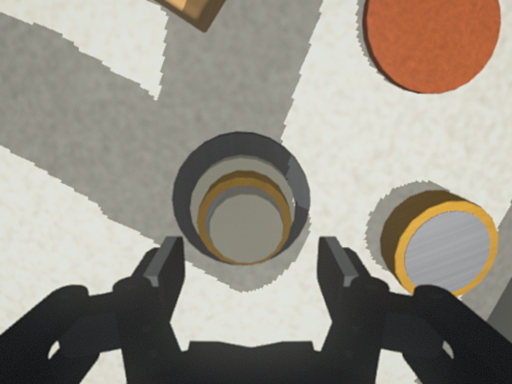

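The small stone's top is centred at about (246.5,229), roughly 2 mm off the finger midline. I correct for that, then descend and grip.

```bash
python3 -m handwheel '[{"x":0.005,"y":-0.01,"z":0,"ax":0,"ay":0,"az":0},{"x":0,"y":0,"z":-0.06,"ax":0,"ay":0,"az":0},{"x":0,"y":0,"z":-0.06,"ax":0,"ay":0,"az":0},{"x":0,"y":0,"z":-0.04,"ax":0,"ay":0,"az":0},{"x":0,"y":0,"z":-0.025,"ax":0,"ay":0,"az":0},{"x":0,"y":0,"z":0,"ax":0,"ay":0,"az":0},{"x":0,"y":0,"z":0,"ax":0,"ay":0,"az":0},{"x":0,"y":0,"z":0,"ax":0,"ay":0,"az":0}]'
python3 -m handwheel '[{"x":0,"y":0,"z":0,"ax":0,"ay":0,"az":0},{"x":0,"y":0,"z":0,"ax":0,"ay":0,"az":0},{"x":0,"y":0,"z":0,"ax":0,"ay":0,"az":0},{"x":0,"y":0,"z":0,"ax":0,"ay":0,"az":0},{"x":0,"y":0,"z":0,"ax":0,"ay":0,"az":0},{"x":0,"y":0,"z":0,"ax":0,"ay":0,"az":0},{"x":0,"y":0,"z":0,"ax":0,"ay":0,"az":0},{"x":0,"y":0,"z":0,"ax":0,"ay":0,"az":0}]' -1
```

```text
clock: 13.25
position: [585.1, -276.8, 49.7]
ee_rot: [-0.202, 0.979, -0.0, 0.0]
contact_force: [-0.1, -0.4, -0.1]
gripper_width: 59.8
grasp_force: 0.0
clock: 14.05
position: [585.3, -276.9, 50.3]
ee_rot: [-0.202, 0.979, -0.0, 0.001]
contact_force: [-1.3, 0.5, 5.3]
gripper_width: 36.6
grasp_force: 60.0
```

```bash
python3 -m handwheel '[{"x":0,"y":0,"z":0.02,"ax":0,"ay":0,"az":0},{"x":0,"y":0,"z":0.06,"ax":0,"ay":0,"az":0},{"x":0,"y":0,"z":0.1,"ax":0,"ay":0,"az":0},{"x":-0.07,"y":0.03,"z":0.06,"ax":0,"ay":0,"az":0},{"x":-0.15,"y":0.06,"z":0,"ax":0,"ay":0,"az":0},{"x":-0.15,"y":0.06,"z":0,"ax":0,"ay":0,"az":0},{"x":-0.15,"y":0.06,"z":0,"ax":0,"ay":0,"az":0},{"x":-0.1,"y":0.04,"z":0,"ax":0,"ay":0,"az":0}]'
python3 -m handwheel '[{"x":0,"y":0,"z":0,"ax":0,"ay":0,"az":0},{"x":0,"y":0,"z":0,"ax":0,"ay":0,"az":0},{"x":0,"y":0,"z":0,"ax":0,"ay":0,"az":0},{"x":0,"y":0,"z":0,"ax":0,"ay":0,"az":0},{"x":0,"y":0,"z":0,"ax":0,"ay":0,"az":0},{"x":0,"y":0,"z":0,"ax":0,"ay":0,"az":0},{"x":0,"y":0,"z":0,"ax":0,"ay":0,"az":0},{"x":0,"y":0,"z":0,"ax":0,"ay":0,"az":0}]'
python3 - <<'E'
from h import *
p=arm.camera_params("wrist");im=arm.get_image("wrist");cv2.imwrite("pics/w6.png",im[:,:,::-1]);np.save("w6.npy",im);z=arm.read_state()["position"];print(z)
h=blob(im,(250,170),40);w=unproj(p,h.reshape(-1,2),10).astype(np.float32);print("clay",cv2.minEnclosingCircle(w))
print(unproj(p,[(250,230),(250,250),(270,250)],z[2]-4.3+12))
E
```

```text
clock: 14.85
position: [458.5, -226.1, 97.7]
ee_rot: [-0.201, 0.98, 0.0, -0.0]
contact_force: [0.6, 0.3, -0.7]
gripper_width: 36.9
grasp_force: 60.1
clock: 15.65
position: [460.8, -226.7, 97.2]
ee_rot: [-0.201, 0.979, 0.0, -0.0]
contact_force: [0.2, 0.0, -0.1]
gripper_width: 36.8
grasp_force: 60.1
[ 460.75086634 -226.73165815   97.23814469]
clay ((429.9095458984375, -216.54263305664062), 44.643699645996094)
[[ 448.68083377 -231.92385468]
 [ 457.40597747 -228.18939075]
 [ 453.94692439 -220.10038282]]
```

View pics/w6.png

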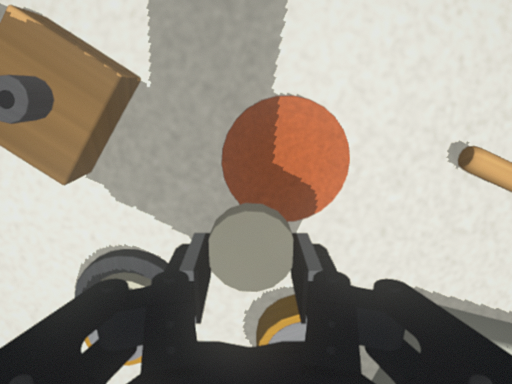

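The small stone is held level at (251.5,248); the clay disc is at about (286,157). The cap stands on the wood at left.

```bash
python3 -m handwheel '[{"x":-0.07,"y":0.03,"z":0,"ax":0,"ay":0,"az":0},{"x":-0.065,"y":0.03,"z":-0.06,"ax":0,"ay":0,"az":0},{"x":0,"y":0,"z":-0.1,"ax":0,"ay":0,"az":0},{"x":0,"y":0,"z":-0.1,"ax":0,"ay":0,"az":0},{"x":0,"y":0,"z":-0.08,"ax":0,"ay":0,"az":0},{"x":0,"y":0,"z":-0.04,"ax":0,"ay":0,"az":0},{"x":0,"y":0,"z":-0.01,"ax":0,"ay":0,"az":0},{"x":0,"y":0,"z":0,"ax":0,"ay":0,"az":0}]'
python3 -m handwheel '[{"x":0,"y":0,"z":0,"ax":0,"ay":0,"az":0},{"x":0,"y":0,"z":-0.005,"ax":0,"ay":0,"az":0},{"x":0,"y":0,"z":0,"ax":0,"ay":0,"az":0},{"x":0,"y":0,"z":-0.005,"ax":0,"ay":0,"az":0},{"x":0,"y":0,"z":0,"ax":0,"ay":0,"az":0},{"x":0,"y":0,"z":0,"ax":0,"ay":0,"az":0},{"x":0,"y":0,"z":0,"ax":0,"ay":0,"az":0},{"x":0,"y":0,"z":0,"ax":0,"ay":0,"az":0}]'
```

```text
clock: 16.5
position: [434.0, -214.8, 19.5]
ee_rot: [-0.202, 0.979, -0.0, 0.0]
contact_force: [-0.1, 0.3, -1.0]
gripper_width: 36.7
grasp_force: 60.1
clock: 17.3
position: [433.7, -214.7, 17.3]
ee_rot: [-0.202, 0.979, -0.0, -0.0]
contact_force: [-0.1, -0.1, -0.4]
gripper_width: 36.7
grasp_force: 60.1
```

```bash
python3 -m handwheel '[{"x":0,"y":0,"z":-0.005,"ax":0,"ay":0,"az":0},{"x":0,"y":0,"z":0,"ax":0,"ay":0,"az":0},{"x":0,"y":0,"z":-0.005,"ax":0,"ay":0,"az":0},{"x":0,"y":0,"z":0,"ax":0,"ay":0,"az":0},{"x":0,"y":0,"z":0,"ax":0,"ay":0,"az":0},{"x":0,"y":0,"z":0,"ax":0,"ay":0,"az":0},{"x":0,"y":0,"z":0,"ax":0,"ay":0,"az":0},{"x":0,"y":0,"z":0,"ax":0,"ay":0,"az":0}]'
python3 -m handwheel '[{"x":0,"y":0,"z":-0.005,"ax":0,"ay":0,"az":0},{"x":0,"y":0,"z":0,"ax":0,"ay":0,"az":0},{"x":0,"y":0,"z":0,"ax":0,"ay":0,"az":0},{"x":0,"y":0,"z":0,"ax":0,"ay":0,"az":0},{"x":0,"y":0,"z":0,"ax":0,"ay":0,"az":0},{"x":0,"y":0,"z":0,"ax":0,"ay":0,"az":0},{"x":0,"y":0,"z":0,"ax":0,"ay":0,"az":0},{"x":0,"y":0,"z":0,"ax":0,"ay":0,"az":0}]'
```

```text
clock: 18.1
position: [433.8, -214.7, 15.4]
ee_rot: [-0.202, 0.979, -0.0, 0.0]
contact_force: [0.1, -0.9, 0.2]
gripper_width: 36.6
grasp_force: 60.1
clock: 18.9
position: [433.7, -214.7, 14.3]
ee_rot: [-0.202, 0.979, 0.0, -0.0]
contact_force: [0.1, -0.2, -0.4]
gripper_width: 36.6
grasp_force: 60.1
```

```bash
python3 -m handwheel '[{"x":0,"y":0,"z":-0.0025,"ax":0,"ay":0,"az":0},{"x":0,"y":0,"z":0,"ax":0,"ay":0,"az":0},{"x":0,"y":0,"z":-0.0025,"ax":0,"ay":0,"az":0},{"x":0,"y":0,"z":0,"ax":0,"ay":0,"az":0},{"x":0,"y":0,"z":0,"ax":0,"ay":0,"az":0},{"x":0,"y":0,"z":0,"ax":0,"ay":0,"az":0},{"x":0,"y":0,"z":0,"ax":0,"ay":0,"az":0},{"x":0,"y":0,"z":0,"ax":0,"ay":0,"az":0}]'
```

```text
clock: 19.7
position: [433.7, -214.7, 14.2]
ee_rot: [-0.202, 0.979, -0.0, 0.0]
contact_force: [-2.0, 0.8, 9.1]
gripper_width: 36.7
grasp_force: 61.0
```

```bash
python3 -m handwheel '[{"x":0,"y":0,"z":0,"ax":0,"ay":0,"az":0},{"x":0,"y":0,"z":0,"ax":0,"ay":0,"az":0},{"x":0,"y":0,"z":0,"ax":0,"ay":0,"az":0},{"x":0,"y":0,"z":0,"ax":0,"ay":0,"az":0},{"x":0,"y":0,"z":0.05,"ax":0,"ay":0,"az":0},{"x":0,"y":0,"z":0.1,"ax":0,"ay":0,"az":0},{"x":0,"y":0,"z":0.15,"ax":0,"ay":0,"az":0},{"x":0,"y":0,"z":0.1,"ax":0,"ay":0,"az":0}]' 0.75
python3 -m handwheel '[{"x":0.1,"y":-0.04,"z":0,"ax":0,"ay":0,"az":0},{"x":0.15,"y":-0.06,"z":0,"ax":0,"ay":0,"az":0},{"x":0.15,"y":-0.06,"z":0,"ax":0,"ay":0,"az":0},{"x":0.15,"y":-0.06,"z":0,"ax":0,"ay":0,"az":0},{"x":0.15,"y":-0.06,"z":0,"ax":0,"ay":0,"az":0},{"x":0.045,"y":-0.03,"z":0,"ax":0,"ay":0,"az":0},{"x":0,"y":0,"z":0,"ax":0,"ay":0,"az":0},{"x":0,"y":0,"z":0,"ax":0,"ay":0,"az":0}]'
python3 - <<'E'
from h import *
p=arm.camera_params("wrist");im=arm.get_image("wrist");cv2.imwrite("pics/w7.png",im[:,:,::-1]);np.save("w7.npy",im);print(arm.read_state()["position"])
print(unproj(p,[(250,220),(250,240),(270,240)],46))
E
```

```text
clock: 20.5
position: [434.4, -214.9, 95.6]
ee_rot: [-0.202, 0.979, -0.001, 0.001]
contact_force: [0.7, -0.4, 1.0]
gripper_width: 74.3
grasp_force: 0.0
clock: 21.3
position: [581.6, -276.4, 93.2]
ee_rot: [-0.201, 0.98, 0.001, -0.001]
contact_force: [-0.4, -0.7, -0.3]
gripper_width: 74.7
grasp_force: 0.0
[ 581.41264779 -276.26650491   93.35307936]
[[ 584.50018523 -275.18325098]
 [ 596.51896366 -270.04536789]
 [ 591.7141791  -258.78500241]]
```

View pics/w7.png

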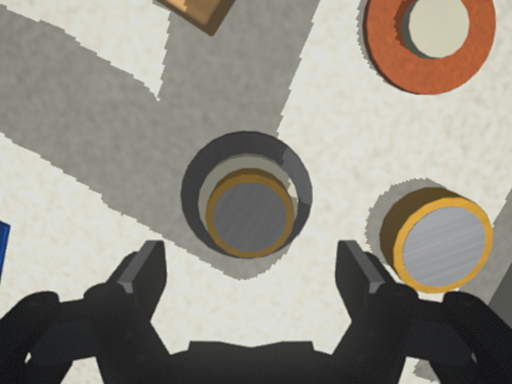

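The brass ring (smaller one, in the stack) is centred at (250,217), right under the gripper. The small stone sits centrally on the clay once parallax is allowed for.

```bash
python3 -m handwheel '[{"x":0.005,"y":0,"z":-0.05,"ax":0,"ay":0,"az":0},{"x":0,"y":0,"z":-0.1,"ax":0,"ay":0,"az":0},{"x":0,"y":0,"z":-0.08,"ax":0,"ay":0,"az":0},{"x":0,"y":0,"z":-0.06,"ax":0,"ay":0,"az":0},{"x":0,"y":0,"z":-0.03,"ax":0,"ay":0,"az":0},{"x":0,"y":0,"z":0,"ax":0,"ay":0,"az":0},{"x":0,"y":0,"z":0,"ax":0,"ay":0,"az":0},{"x":0,"y":0,"z":0,"ax":0,"ay":0,"az":0}]'
python3 -m handwheel '[{"x":0,"y":0,"z":0,"ax":0,"ay":0,"az":0},{"x":0,"y":0,"z":0,"ax":0,"ay":0,"az":0},{"x":0,"y":0,"z":0,"ax":0,"ay":0,"az":0},{"x":0,"y":0,"z":0,"ax":0,"ay":0,"az":0},{"x":0,"y":0,"z":0,"ax":0,"ay":0,"az":0},{"x":0,"y":0,"z":0,"ax":0,"ay":0,"az":0},{"x":0,"y":0,"z":0,"ax":0,"ay":0,"az":0},{"x":0,"y":0,"z":0,"ax":0,"ay":0,"az":0}]' -1
```

```text
clock: 22.15
position: [584.4, -276.9, 30.2]
ee_rot: [-0.202, 0.979, -0.0, 0.001]
contact_force: [0.5, -0.0, -0.2]
gripper_width: 75.0
grasp_force: 0.0
clock: 22.95
position: [584.2, -276.7, 30.5]
ee_rot: [-0.202, 0.979, -0.0, 0.001]
contact_force: [-0.9, 2.0, 6.2]
gripper_width: 51.1
grasp_force: 63.3
```

```bash
python3 -m handwheel '[{"x":0,"y":0,"z":0.02,"ax":0,"ay":0,"az":0},{"x":0,"y":0,"z":0.06,"ax":0,"ay":0,"az":0},{"x":0,"y":0,"z":0.12,"ax":0,"ay":0,"az":0},{"x":0,"y":0,"z":0.15,"ax":0,"ay":0,"az":0},{"x":0,"y":0,"z":0.15,"ax":0,"ay":0,"az":0},{"x":0,"y":0.05,"z":0.1,"ax":0,"ay":0,"az":0},{"x":0.02,"y":0.1,"z":0,"ax":0,"ay":0,"az":0},{"x":0.03,"y":0.14,"z":0,"ax":0,"ay":0,"az":0}]'
python3 -m handwheel '[{"x":0.03,"y":0.15,"z":0,"ax":0,"ay":0,"az":0},{"x":0.04,"y":0.18,"z":0,"ax":0,"ay":0,"az":0},{"x":0.04,"y":0.18,"z":0,"ax":0,"ay":0,"az":0},{"x":0.04,"y":0.18,"z":0,"ax":0,"ay":0,"az":0},{"x":0.04,"y":0.18,"z":0,"ax":0,"ay":0,"az":0},{"x":0.02,"y":0.15,"z":0,"ax":0,"ay":0,"az":0},{"x":0.02,"y":0.1,"z":0,"ax":0,"ay":0,"az":0},{"x":0,"y":0.06,"z":0,"ax":0,"ay":0,"az":0}]'
python3 -m handwheel '[{"x":0,"y":0,"z":0,"ax":0,"ay":0,"az":0},{"x":0,"y":0,"z":0,"ax":0,"ay":0,"az":0},{"x":0,"y":0,"z":0,"ax":0,"ay":0,"az":0},{"x":0,"y":0,"z":0,"ax":0,"ay":0,"az":0},{"x":0,"y":0,"z":0,"ax":0,"ay":0,"az":0},{"x":0,"y":0,"z":0,"ax":0,"ay":0,"az":0},{"x":0,"y":0,"z":0,"ax":0,"ay":0,"az":0},{"x":0,"y":0,"z":0,"ax":0,"ay":0,"az":0}]'
python3 - <<'E'
from h import *
p=arm.camera_params("wrist");im=arm.get_image("wrist");cv2.imwrite("pics/w8.png",im[:,:,::-1]);np.save("w8.npy",im);z=arm.read_state()["position"];print(z)
print(unproj(p,[(250,230),(250,250),(270,250)],z[2]-4.5+20),unproj(p,[(250,150),(250,170),(270,170)],72))
E
```

```text
clock: 23.75
position: [593.4, -219.0, 150.3]
ee_rot: [-0.2, 0.98, -0.0, 0.001]
contact_force: [0.1, -0.5, -3.9]
gripper_width: 51.7
grasp_force: 63.4
clock: 24.55
position: [639.9, 18.8, 149.2]
ee_rot: [-0.202, 0.979, 0.0, -0.0]
contact_force: [-0.1, 0.0, -2.6]
gripper_width: 51.9
grasp_force: 63.4
clock: 25.35
position: [639.7, 17.2, 149.3]
ee_rot: [-0.201, 0.979, -0.0, -0.0]
contact_force: [-0.6, 0.4, -2.8]
gripper_width: 51.7
grasp_force: 63.4
[639.7373808   17.26694556 149.29271721]
[[624.6719623   10.77335193]
 [632.89910321  14.29397854]
 [629.63801011  21.92055562]] [[608.30781805   3.56222743]
 [620.65860815   8.84840234]
 [615.40058292  21.10486712]]
```

View pics/w8.png

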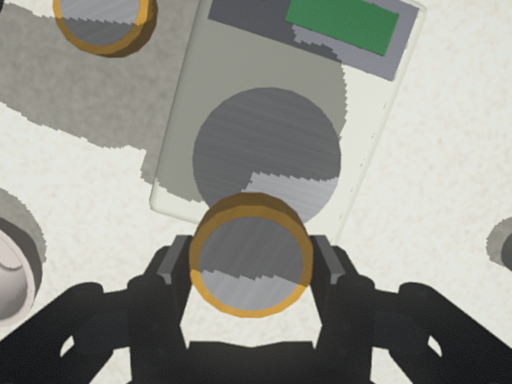

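The ring is held level at (251.5,256); the pan is centred at about (267,162).

```bash
python3 -m handwheel '[{"x":-0.06,"y":0,"z":0,"ax":0,"ay":0,"az":0},{"x":-0.06,"y":0,"z":-0.05,"ax":0,"ay":0,"az":0},{"x":0,"y":0,"z":-0.08,"ax":0,"ay":0,"az":0},{"x":0,"y":0,"z":-0.08,"ax":0,"ay":0,"az":0},{"x":0,"y":0,"z":-0.08,"ax":0,"ay":0,"az":0},{"x":0,"y":0,"z":-0.04,"ax":0,"ay":0,"az":0},{"x":0,"y":0,"z":0,"ax":0,"ay":0,"az":0},{"x":0,"y":0,"z":0,"ax":0,"ay":0,"az":0}]'
python3 -m handwheel '[{"x":0,"y":0,"z":0,"ax":0,"ay":0,"az":0},{"x":0,"y":0,"z":-0.005,"ax":0,"ay":0,"az":0},{"x":0,"y":0,"z":0,"ax":0,"ay":0,"az":0},{"x":0,"y":0,"z":-0.005,"ax":0,"ay":0,"az":0},{"x":0,"y":0,"z":0,"ax":0,"ay":0,"az":0},{"x":0,"y":0,"z":-0.005,"ax":0,"ay":0,"az":0},{"x":0,"y":0,"z":0,"ax":0,"ay":0,"az":0},{"x":0,"y":0,"z":0,"ax":0,"ay":0,"az":0}]'
```

```text
clock: 26.2
position: [616.3, 17.4, 83.9]
ee_rot: [-0.202, 0.979, -0.0, 0.001]
contact_force: [0.8, -0.7, -3.4]
gripper_width: 51.7
grasp_force: 63.4
clock: 27.0
position: [615.7, 17.2, 80.2]
ee_rot: [-0.202, 0.979, -0.0, -0.0]
contact_force: [0.6, 0.1, -3.3]
gripper_width: 51.4
grasp_force: 63.4
```

```bash
python3 -m handwheel '[{"x":0,"y":0,"z":-0.005,"ax":0,"ay":0,"az":0},{"x":0,"y":0,"z":0,"ax":0,"ay":0,"az":0},{"x":0,"y":0,"z":-0.005,"ax":0,"ay":0,"az":0},{"x":0,"y":0,"z":0,"ax":0,"ay":0,"az":0},{"x":0,"y":0,"z":-0.005,"ax":0,"ay":0,"az":0},{"x":0,"y":0,"z":0,"ax":0,"ay":0,"az":0},{"x":0,"y":0,"z":0,"ax":0,"ay":0,"az":0},{"x":0,"y":0,"z":0,"ax":0,"ay":0,"az":0}]'
python3 -m handwheel '[{"x":0,"y":0,"z":-0.005,"ax":0,"ay":0,"az":0},{"x":0,"y":0,"z":0,"ax":0,"ay":0,"az":0},{"x":0,"y":0,"z":0,"ax":0,"ay":0,"az":0},{"x":0,"y":0,"z":0,"ax":0,"ay":0,"az":0},{"x":0,"y":0,"z":0,"ax":0,"ay":0,"az":0},{"x":0,"y":0,"z":0,"ax":0,"ay":0,"az":0},{"x":0,"y":0,"z":0,"ax":0,"ay":0,"az":0},{"x":0,"y":0,"z":0,"ax":0,"ay":0,"az":0}]'
```

```text
clock: 27.8
position: [615.8, 17.3, 77.3]
ee_rot: [-0.202, 0.979, -0.0, 0.0]
contact_force: [0.2, -0.2, -2.6]
gripper_width: 51.7
grasp_force: 63.4
clock: 28.6
position: [615.9, 17.3, 76.5]
ee_rot: [-0.202, 0.979, -0.0, 0.0]
contact_force: [-0.8, -0.0, 0.4]
gripper_width: 51.6
grasp_force: 63.5
```

```bash
python3 -m handwheel '[{"x":0,"y":0,"z":-0.0025,"ax":0,"ay":0,"az":0},{"x":0,"y":0,"z":0,"ax":0,"ay":0,"az":0},{"x":0,"y":0,"z":0,"ax":0,"ay":0,"az":0},{"x":0,"y":0,"z":0,"ax":0,"ay":0,"az":0},{"x":0,"y":0,"z":0,"ax":0,"ay":0,"az":0},{"x":0,"y":0,"z":0,"ax":0,"ay":0,"az":0},{"x":0,"y":0,"z":0,"ax":0,"ay":0,"az":0},{"x":0,"y":0,"z":0,"ax":0,"ay":0,"az":0}]'
python3 -m handwheel '[{"x":0,"y":0,"z":0,"ax":0,"ay":0,"az":0},{"x":0,"y":0,"z":0,"ax":0,"ay":0,"az":0},{"x":0,"y":0,"z":0,"ax":0,"ay":0,"az":0},{"x":0,"y":0,"z":0,"ax":0,"ay":0,"az":0},{"x":0,"y":0,"z":0.05,"ax":0,"ay":0,"az":0},{"x":0,"y":0,"z":0.1,"ax":0,"ay":0,"az":0},{"x":0,"y":0,"z":0.15,"ax":0,"ay":0,"az":0},{"x":0,"y":0,"z":0.05,"ax":0,"ay":0,"az":0}]' 1
python3 -m handwheel '[{"x":-0.02,"y":-0.15,"z":0,"ax":0,"ay":0,"az":0},{"x":-0.02,"y":-0.2,"z":0,"ax":0,"ay":0,"az":0},{"x":-0.02,"y":-0.2,"z":0,"ax":0,"ay":0,"az":0},{"x":-0.02,"y":-0.2,"z":0,"ax":0,"ay":0,"az":0},{"x":-0.02,"y":-0.2,"z":0,"ax":0,"ay":0,"az":0},{"x":-0.02,"y":-0.2,"z":0,"ax":0,"ay":0,"az":0},{"x":-0.02,"y":-0.2,"z":-0.05,"ax":0,"ay":0,"az":0},{"x":-0.02,"y":-0.12,"z":-0.1,"ax":0,"ay":0,"az":0}]'
python3 -m handwheel '[{"x":0,"y":0,"z":-0.1,"ax":0,"ay":0,"az":0},{"x":0,"y":0,"z":0,"ax":0,"ay":0,"az":0},{"x":0,"y":0,"z":0,"ax":0,"ay":0,"az":0},{"x":0,"y":0,"z":0,"ax":0,"ay":0,"az":0},{"x":0,"y":0,"z":0,"ax":0,"ay":0,"az":0},{"x":0,"y":0,"z":0,"ax":0,"ay":0,"az":0},{"x":0,"y":0,"z":0,"ax":0,"ay":0,"az":0},{"x":0,"y":0,"z":0,"ax":0,"ay":0,"az":0}]'
python3 - <<'E'
from h import *
p=arm.camera_params("wrist");im=arm.get_image("wrist");cv2.imwrite("pics/w9.png",im[:,:,::-1]);np.save("w9.npy",im);print(arm.read_state()["position"])
h=blob(im,(250,210),35);w=unproj(p,h.reshape(-1,2),26).astype(np.float32);print(cv2.minEnclosingCircle(w),cv2.boundingRect(h))
print(unproj(p,[(250,200),(250,220),(270,220)],26))
E
```

```text
clock: 29.4
position: [615.9, 17.3, 76.5]
ee_rot: [-0.202, 0.979, -0.0, 0.0]
contact_force: [-1.9, 1.0, 5.4]
gripper_width: 51.7
grasp_force: 64.1
clock: 30.2
position: [617.8, 17.5, 149.9]
ee_rot: [-0.202, 0.979, -0.0, 0.003]
contact_force: [-0.2, -0.1, 0.7]
gripper_width: 85.2
grasp_force: 0.0
clock: 31.0
position: [584.4, -279.8, 117.4]
ee_rot: [-0.201, 0.98, -0.001, 0.002]
contact_force: [0.4, -0.4, 0.2]
gripper_width: 85.6
grasp_force: 0.0
clock: 31.8
position: [583.9, -276.5, 96.2]
ee_rot: [-0.202, 0.979, -0.0, 0.0]
contact_force: [-0.2, -0.2, -0.1]
gripper_width: 85.5
grasp_force: 0.0
[ 583.8257904  -276.56220542   96.00260975]
((582.2346801757812, -277.2668151855469), 33.49102020263672) (200, 151, 101, 96)
[[ 582.03684448 -277.52450785]
 [ 595.01338168 -271.96424362]
 [ 589.70669873 -259.58897837]]
```

View pics/w9.png

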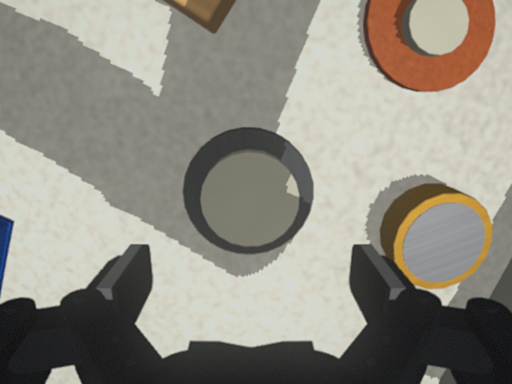

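The large stone is alone on the base, centred at (250,200), right under the gripper.

```bash
python3 -m handwheel '[{"x":0,"y":0,"z":-0.08,"ax":0,"ay":0,"az":0},{"x":0,"y":0,"z":-0.1,"ax":0,"ay":0,"az":0},{"x":0,"y":0,"z":-0.1,"ax":0,"ay":0,"az":0},{"x":0,"y":0,"z":-0.08,"ax":0,"ay":0,"az":0},{"x":0,"y":0,"z":-0.04,"ax":0,"ay":0,"az":0},{"x":0,"y":0,"z":-0.01,"ax":0,"ay":0,"az":0},{"x":0,"y":0,"z":0,"ax":0,"ay":0,"az":0},{"x":0,"y":0,"z":0,"ax":0,"ay":0,"az":0}]'
python3 -m handwheel '[{"x":0,"y":0,"z":-0.01,"ax":0,"ay":0,"az":0},{"x":0,"y":0,"z":0,"ax":0,"ay":0,"az":0},{"x":0,"y":0,"z":0,"ax":0,"ay":0,"az":0},{"x":0,"y":0,"z":0,"ax":0,"ay":0,"az":0},{"x":0,"y":0,"z":0,"ax":0,"ay":0,"az":0},{"x":0,"y":0,"z":0,"ax":0,"ay":0,"az":0},{"x":0,"y":0,"z":0,"ax":0,"ay":0,"az":0},{"x":0,"y":0,"z":0,"ax":0,"ay":0,"az":0}]'
```

```text
clock: 32.65
position: [584.5, -276.9, 14.8]
ee_rot: [-0.202, 0.979, -0.0, 0.001]
contact_force: [0.2, -1.1, -0.1]
gripper_width: 85.7
grasp_force: 0.0
clock: 33.45
position: [583.7, -276.7, 11.8]
ee_rot: [-0.202, 0.979, 0.0, -0.0]
contact_force: [0.0, -0.2, -0.1]
gripper_width: 85.4
grasp_force: 0.0
```

```bash
python3 -m handwheel '[{"x":0,"y":0,"z":0,"ax":0,"ay":0,"az":0},{"x":0,"y":0,"z":0,"ax":0,"ay":0,"az":0},{"x":0,"y":0,"z":0,"ax":0,"ay":0,"az":0},{"x":0,"y":0,"z":0,"ax":0,"ay":0,"az":0},{"x":0,"y":0,"z":0,"ax":0,"ay":0,"az":0},{"x":0,"y":0,"z":0,"ax":0,"ay":0,"az":0},{"x":0,"y":0,"z":0,"ax":0,"ay":0,"az":0},{"x":0,"y":0,"z":0,"ax":0,"ay":0,"az":0}]' -1
python3 -m handwheel '[{"x":0,"y":0,"z":0.02,"ax":0,"ay":0,"az":0},{"x":0,"y":0,"z":0.04,"ax":0,"ay":0,"az":0},{"x":0,"y":0,"z":0.08,"ax":0,"ay":0,"az":0},{"x":0,"y":0,"z":0.1,"ax":0,"ay":0,"az":0},{"x":0,"y":0,"z":0.14,"ax":0,"ay":0,"az":0},{"x":0,"y":0,"z":0.14,"ax":0,"ay":0,"az":0},{"x":0,"y":0,"z":0.1,"ax":0,"ay":0,"az":0},{"x":0,"y":0,"z":0.08,"ax":0,"ay":0,"az":0}]'
```

```text
clock: 34.25
position: [584.3, -276.8, 12.7]
ee_rot: [-0.202, 0.979, -0.0, 0.001]
contact_force: [-0.5, 0.8, 5.1]
gripper_width: 63.4
grasp_force: 66.0
clock: 35.05
position: [583.8, -276.7, 153.6]
ee_rot: [-0.201, 0.979, -0.0, 0.001]
contact_force: [-0.4, 0.8, -0.2]
gripper_width: 62.9
grasp_force: 65.6
```

```bash
python3 -m handwheel '[{"x":-0.02,"y":0.1,"z":0,"ax":0,"ay":0,"az":0},{"x":-0.03,"y":0.15,"z":0,"ax":0,"ay":0,"az":0},{"x":-0.04,"y":0.2,"z":0,"ax":0,"ay":0,"az":0},{"x":-0.05,"y":0.24,"z":0,"ax":0,"ay":0,"az":0},{"x":-0.05,"y":0.24,"z":0,"ax":0,"ay":0,"az":0},{"x":-0.05,"y":0.24,"z":0,"ax":0,"ay":0,"az":0},{"x":-0.05,"y":0.24,"z":0,"ax":0,"ay":0,"az":0},{"x":-0.05,"y":0.24,"z":0,"ax":0,"ay":0,"az":0}]'
python3 -m handwheel '[{"x":-0.05,"y":0.24,"z":0,"ax":0,"ay":0,"az":0},{"x":-0.05,"y":0.24,"z":0,"ax":0,"ay":0,"az":0},{"x":-0.05,"y":0.24,"z":0,"ax":0,"ay":0,"az":0},{"x":-0.05,"y":0.24,"z":0,"ax":0,"ay":0,"az":0},{"x":-0.05,"y":0.24,"z":0,"ax":0,"ay":0,"az":0},{"x":-0.04,"y":0.2,"z":0,"ax":0,"ay":0,"az":0},{"x":-0.03,"y":0.15,"z":0,"ax":0,"ay":0,"az":0},{"x":-0.02,"y":0.1,"z":0,"ax":0,"ay":0,"az":0}]'
python3 -m handwheel '[{"x":0,"y":0,"z":0,"ax":0,"ay":0,"az":0},{"x":0,"y":0,"z":0,"ax":0,"ay":0,"az":0},{"x":0,"y":0,"z":0,"ax":0,"ay":0,"az":0},{"x":0,"y":0,"z":0,"ax":0,"ay":0,"az":0},{"x":0,"y":0,"z":0,"ax":0,"ay":0,"az":0},{"x":0,"y":0,"z":0,"ax":0,"ay":0,"az":0},{"x":0,"y":0,"z":0,"ax":0,"ay":0,"az":0},{"x":0,"y":0,"z":0,"ax":0,"ay":0,"az":0}]'
python3 - <<'E'
from h import *
p=arm.camera_params("wrist");im=arm.get_image("wrist");cv2.imwrite("pics/w10.png",im[:,:,::-1]);np.save("w10.npy",im);z=arm.read_state()["position"];print(z)
print(unproj(p,[(250,230),(250,250),(270,250)],z[2]+1.3+12),unproj(p,[(250,170),(250,190),(270,190)],8))
E
```

```text
clock: 35.85
position: [514.8, 55.0, 152.1]
ee_rot: [-0.201, 0.98, 0.0, 0.0]
contact_force: [1.6, 0.7, -0.7]
gripper_width: 63.4
grasp_force: 65.6
clock: 36.65
position: [446.9, 385.3, 151.7]
ee_rot: [-0.202, 0.979, -0.0, -0.0]
contact_force: [-0.2, -0.3, -1.6]
gripper_width: 63.2
grasp_force: 65.6
clock: 37.45
position: [447.8, 383.1, 151.8]
ee_rot: [-0.201, 0.98, 0.0, 0.0]
contact_force: [0.1, -0.4, 0.0]
gripper_width: 62.8
grasp_force: 65.7
[447.76464489 383.21725082 151.81119272]
[[433.58463494 377.09470302]
 [441.95517067 380.67580553]
 [438.63821954 388.4352515 ]] [[442.28521313 380.47138822]
 [458.87218919 387.56858891]
 [451.92078872 403.7891715 ]]
```

View pics/w10.png

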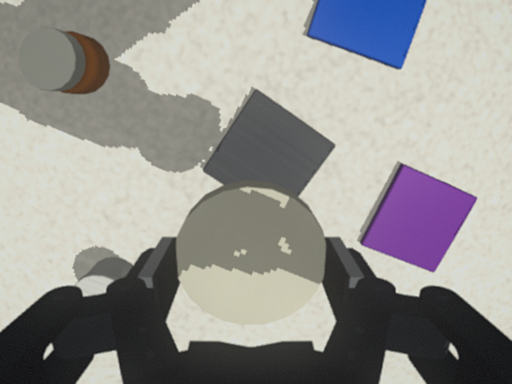

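The large stone is held level at (252,249). Black plate: visible corners (255,89), (335,145), (204,165). Jar untouched at (75,62); blue and purple plates to the right. I check the earlier placings with the top camera to learn the bias.

```bash
python3 - <<'E'
from h import *
p=arm.camera_params("top");im=arm.get_image("top")
a=im[90:215,250:440];cv2.imwrite("pics/t2.png",cv2.resize(a[:,:,::-1],None,fx=4,fy=4,interpolation=cv2.INTER_CUBIC))
def px(u,v): return (250+u/4,90+v/4)
np.save("t2.npy",im)
E
```

```text
(no output)
```

View pics/t2.png

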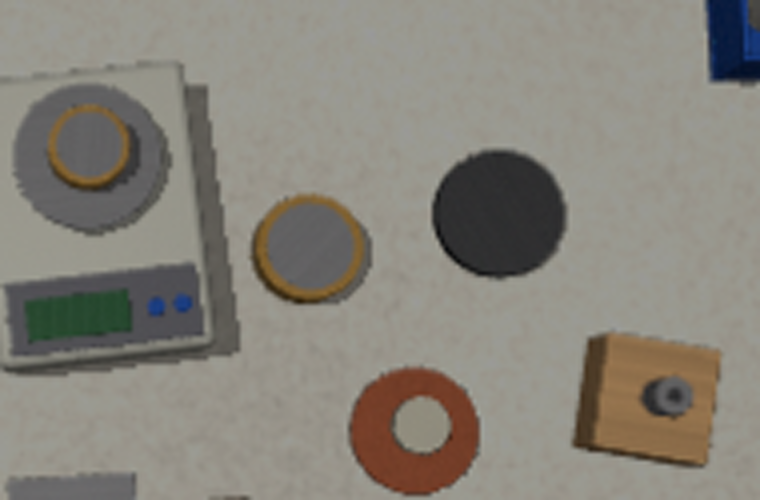

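Top view, allowing for parallax: ring about 5 mm and small stone about 4 mm too far in +x, cap within 3 mm. So a held piece sits at the TCP, and I use that for the large stone.

```bash
python3 -m handwheel '[{"x":-0.05,"y":0.015,"z":-0.05,"ax":0,"ay":0,"az":0},{"x":-0.05,"y":0.015,"z":-0.12,"ax":0,"ay":0,"az":0},{"x":0,"y":0,"z":-0.15,"ax":0,"ay":0,"az":0},{"x":0,"y":0,"z":-0.15,"ax":0,"ay":0,"az":0},{"x":0,"y":0,"z":-0.12,"ax":0,"ay":0,"az":0},{"x":0,"y":0,"z":-0.06,"ax":0,"ay":0,"az":0},{"x":0,"y":0,"z":-0.03,"ax":0,"ay":0,"az":0},{"x":0,"y":0,"z":0,"ax":0,"ay":0,"az":0}]'
python3 -m handwheel '[{"x":0,"y":0,"z":0,"ax":0,"ay":0,"az":0},{"x":0,"y":0,"z":-0.005,"ax":0,"ay":0,"az":0},{"x":0,"y":0,"z":0,"ax":0,"ay":0,"az":0},{"x":0,"y":0,"z":-0.005,"ax":0,"ay":0,"az":0},{"x":0,"y":0,"z":0,"ax":0,"ay":0,"az":0},{"x":0,"y":0,"z":-0.005,"ax":0,"ay":0,"az":0},{"x":0,"y":0,"z":0,"ax":0,"ay":0,"az":0},{"x":0,"y":0,"z":0,"ax":0,"ay":0,"az":0}]'
```

```text
clock: 38.35
position: [427.5, 389.3, 15.4]
ee_rot: [-0.202, 0.979, -0.0, -0.0]
contact_force: [-0.4, -0.0, 0.5]
gripper_width: 63.3
grasp_force: 65.7
clock: 39.15
position: [427.7, 389.3, 12.7]
ee_rot: [-0.202, 0.979, -0.0, -0.0]
contact_force: [-0.2, -1.0, -0.4]
gripper_width: 62.9
grasp_force: 65.7
```

```bash
python3 -m handwheel '[{"x":-0.005,"y":0,"z":-0.005,"ax":0,"ay":0,"az":0},{"x":0,"y":0,"z":-0.005,"ax":0,"ay":0,"az":0},{"x":0,"y":0,"z":-0.005,"ax":0,"ay":0,"az":0},{"x":0,"y":0,"z":-0.005,"ax":0,"ay":0,"az":0},{"x":0,"y":0,"z":0,"ax":0,"ay":0,"az":0},{"x":0,"y":0,"z":0,"ax":0,"ay":0,"az":0},{"x":0,"y":0,"z":0,"ax":0,"ay":0,"az":0},{"x":0,"y":0,"z":0,"ax":0,"ay":0,"az":0}]'
python3 -m handwheel '[{"x":0,"y":0,"z":-0.0025,"ax":0,"ay":0,"az":0},{"x":0,"y":0,"z":0,"ax":0,"ay":0,"az":0},{"x":0,"y":0,"z":-0.0025,"ax":0,"ay":0,"az":0},{"x":0,"y":0,"z":0,"ax":0,"ay":0,"az":0},{"x":0,"y":0,"z":-0.0025,"ax":0,"ay":0,"az":0},{"x":0,"y":0,"z":0,"ax":0,"ay":0,"az":0},{"x":0,"y":0,"z":0,"ax":0,"ay":0,"az":0},{"x":0,"y":0,"z":0,"ax":0,"ay":0,"az":0}]'
```

```text
clock: 39.95
position: [426.8, 389.3, 8.9]
ee_rot: [-0.202, 0.979, 0.0, 0.0]
contact_force: [-0.0, -1.0, -0.3]
gripper_width: 63.1
grasp_force: 65.7
clock: 40.75
position: [426.8, 389.3, 7.3]
ee_rot: [-0.201, 0.979, 0.0, -0.0]
contact_force: [-0.2, -0.6, -0.9]
gripper_width: 62.8
grasp_force: 65.7
```

```bash
python3 -m handwheel '[{"x":0,"y":0,"z":-0.0025,"ax":0,"ay":0,"az":0},{"x":0,"y":0,"z":0,"ax":0,"ay":0,"az":0},{"x":0,"y":0,"z":-0.0025,"ax":0,"ay":0,"az":0},{"x":0,"y":0,"z":0,"ax":0,"ay":0,"az":0},{"x":0,"y":0,"z":0,"ax":0,"ay":0,"az":0},{"x":0,"y":0,"z":0,"ax":0,"ay":0,"az":0},{"x":0,"y":0,"z":0,"ax":0,"ay":0,"az":0},{"x":0,"y":0,"z":0,"ax":0,"ay":0,"az":0}]'
```

```text
clock: 41.55
position: [426.7, 389.3, 6.7]
ee_rot: [-0.202, 0.979, -0.0, 0.0]
contact_force: [-2.4, -0.0, 5.4]
gripper_width: 63.1
grasp_force: 66.2
```

```bash
python3 -m handwheel '[{"x":0,"y":0,"z":0,"ax":0,"ay":0,"az":0},{"x":0,"y":0,"z":0,"ax":0,"ay":0,"az":0},{"x":0,"y":0,"z":0,"ax":0,"ay":0,"az":0},{"x":0,"y":0,"z":0,"ax":0,"ay":0,"az":0},{"x":0,"y":0,"z":0.1,"ax":0,"ay":0,"az":0},{"x":0,"y":0,"z":0.2,"ax":0,"ay":0,"az":0},{"x":0,"y":0,"z":0.24,"ax":0,"ay":0,"az":0},{"x":0,"y":0,"z":0.2,"ax":0,"ay":0,"az":0}]' 1
python3 -m handwheel '[{"x":0.05,"y":-0.1,"z":0,"ax":0,"ay":0,"az":0},{"x":0.1,"y":-0.2,"z":0,"ax":0,"ay":0,"az":0},{"x":0.1,"y":-0.2,"z":0,"ax":0,"ay":0,"az":0},{"x":0.1,"y":-0.2,"z":0,"ax":0,"ay":0,"az":0},{"x":0.05,"y":-0.1,"z":0,"ax":0,"ay":0,"az":0},{"x":0,"y":0,"z":0,"ax":0,"ay":0,"az":0},{"x":0,"y":0,"z":0,"ax":0,"ay":0,"az":0},{"x":0,"y":0,"z":0,"ax":0,"ay":0,"az":0}]'
python3 - <<'E'
from h import *
p=arm.camera_params("top")
im=arm.get_image("top");old=np.load("t2.npy")
cv2.imwrite("pics/t3.png",np.vstack([cv2.resize(im[175:235,100:260,::-1],None,fx=5,fy=5,interpolation=cv2.INTER_CUBIC),cv2.resize(im[90:145,245:405,::-1],None,fx=5,fy=5,interpolation=cv2.INTER_CUBIC)]))
def circ(img,seed,tol,z):
    w=unproj(p,blob(img,seed,tol).reshape(-1,2),z).astype(np.float32); c,sz,a=cv2.fitEllipse(w); return np.round(c,1),np.round(sz,1)
print("small",circ(old,(355,196),25,22)); print("clay",circ(old,(345,205),25,10))
s=unproj(p,[(250+90/4,90+146/4),(250+674/4,90+396/4)],92);print("ring",s[0]);print("cap",unproj(p,(250+674/4,90+396/4),66))
print("wood",unproj(p,[(250+u/4,90+v/4) for u,v in((607,335),(720,350),(706,465),(590,450))],40).mean(0))
print("large",circ(im,(140,200),25,20)); print(arm.read_state()["position"])
E
```

```text
clock: 42.35
position: [427.0, 389.5, 156.5]
ee_rot: [-0.202, 0.979, 0.0, 0.001]
contact_force: [0.3, 0.8, 0.8]
gripper_width: 85.7
grasp_force: 0.0
clock: 43.15
position: [506.5, 230.0, 154.3]
ee_rot: [-0.202, 0.979, 0.0, 0.0]
contact_force: [0.0, 0.2, -1.0]
gripper_width: 85.4
grasp_force: 0.0
small (array([ 432.6, -214. ]), array([35., 36.]))
clay (array([ 429.1, -211.9]), array([85.8, 87.5]))
ring [614.28070914  16.55189886]
cap [[ 446.81605035 -372.08785341]]
wood [ 446.0562256  -371.33224604]
large (array([426.4, 389.7]), array([60.2, 60.9]))
[506.41939973 230.1990254  154.27297148]
```

View pics/t3.png

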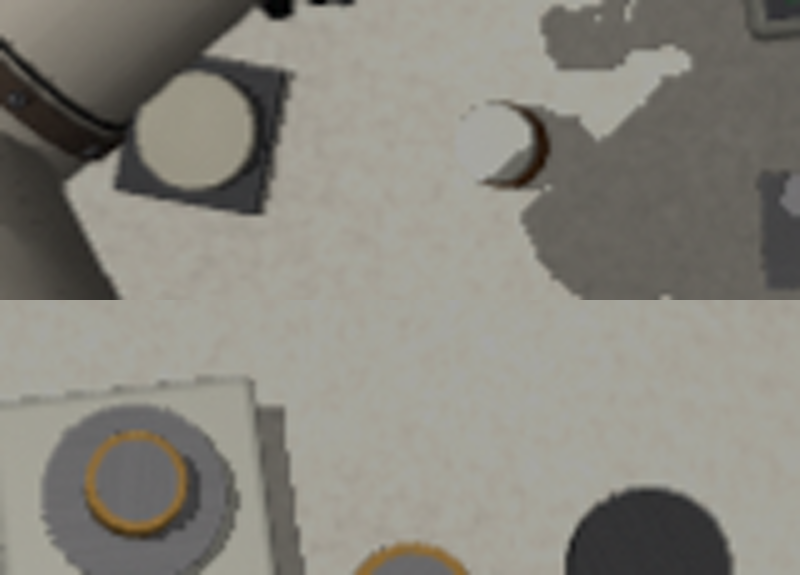

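The large stone sits centred on the black plate at (195,130) and the jar stands where it was. By the top camera, every piece lies within about 4 mm of its place's centre (cap 1, ring 3, small stone 4, large stone 1).

```bash
python3 -c "
from bench import arm
print(arm.job_done())"
```

```text
the job is handed in; nothing more can be done
None
```

I took the stack apart in order, set all four pieces down gently within about 4 mm of the middle of their places, left the jar untouched, and handed the job in at about 43 s on the robot's clock.

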